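Slide the shutter out to its scribed line and hold it

TASK

Slide the old shutter panel farther out over the rim of the cast iron turntable, the way it already overhangs most, until the line scribed across it meets the rim at both edges of the panel, so that its latch slot hangs clear for fitting. At that point it is past its balance and would tip, so keep hold of it by the tail, level and resting on the turntable, and finish while still holding it so. Do not lift it off the turntable or let it tip on the way, and leave the ironmongery on the bench where it lies.

Things in the scene. Friction and masses are not known exactly. Their poses are not given: they have to be found in the camera images.
- turntable: Cast iron turntable bolted to the bench: foot 176 mm across, pillar, and a flat round platter 260 mm in diameter, 14 mm thick, its top 88 mm above the bench. Origin on the upright axis at bench level. The platter turns stiffly about that axis (friction about 0.35 N m); it does not matter if it turns a little.
- rim_centre (a point): Centre of the round platter's top face, 88 mm above the bench. The rim is the circle of radius 130 mm about this point.
- panel: Old shutter panel in worn grey-green paint, loose, 0.45 to 0.7 kg, balanced at its middle, lying flat on the platter: boards 380 x 120 x 18 mm, a raised cross ledge near each end, a through slot for the latch at mid-length. Origin at the middle of its underside; x along the panel, pointing outward to the end that overhangs most; y across, left when looking outward; z up.
- tail_ledge (a point): Middle (half-way up) of the ledge at the tail, the end that rests on the turntable: 140 mm tailward of the panel's middle, 29 mm above its underside; axes as the panel's. The ledge is 40 mm along the panel (grip it across this), 112 mm across it, 22 mm high above the boards; its top is 40 mm above the underside. 30 mm of board lies between it and the tail end.
- line_left (a point): Lower end of the scribed line on the panel's left edge, at the underside (x = -45 mm, y = +60 mm from the panel's origin). The line is a pale scratch 2.5 mm wide through the paint, square across the panel's top and down both edges, 45 mm tailward of its middle.
- line_right (a point): Lower end of the same scribed line on the panel's right edge, at the underside (x = -45 mm, y = -60 mm from the panel's origin).
- thumb_latch: Bystander: rusty iron Suffolk thumb latch, 166 mm long, 40 mm high, loose on the bench to the right. Origin under its middle.
- keeper: Bystander: pitted steel keeper, a 65 x 26 mm plate with an upright hook 38 mm high, loose on the bench at the far left. Origin under its middle.
- turnscrew: Bystander: flat-bladed turnscrew with a boxwood handle, 230 mm long, 31 mm thick, loose on the bench to the right, near the robot. Origin under its middle.
- hinge_tin: Bystander: dented round tin 88 mm across and 48 mm high, full of brass butt hinges, loose on the bench to the left. Origin under its middle.

How it is judged:
By the outcome, as a careful person would: the job done as asked, in the order asked, and still so for the second after the job is handed in, while the arm keeps its last pose, push and grip.
It also fails if it takes over 32 s, if anything falls off the work surface, if the arm or the gripper's body presses on something with over 40 N, if the wrist force passes 120 N, or if a joint passes its speed limit or range.

ROBOT

A 7-joint arm with a two-finger parallel gripper is mounted at the origin on the work surface. World frame = base frame: x ahead of the robot, y to its left, z up, the work surface at z = 0. Lengths are in m, angles in rad, forces in N, time in s.
With the tool pointing down it reaches from about 0.425 to 0.95 m from the base axis. Payload 4.7 kg.
Tool frame: the origin (TCP) lies on the centre line of the jaws, within the pads' length; the fingertips stand 25 mm ahead of it and the grasp point (between the pads) lies 6 mm ahead of it (ctrl.nose_length is the z of the fingertips in the tool frame, in m); z points along the fingers, y is the direction in which the jaws open and shut (so a half turn about z gives the same grasp; the last joint's range is limited). The gripper opens to 85 mm and grips with 20 to 120 N. Pads are 22 mm wide; open, the fingers measure 114 mm over their backs; the gripper's body (76 mm by 85 mm) begins 54 mm behind the grasp point. The pads swing forward as they close: fully open they stand 13 mm farther back than shut.
Start: joints at [1.209, 0.469, -0.049, 1.532, 0.024, 1.141, -0.082], TCP at [0.221, -0.638, 0.256] pointing down, gripper open.
Joint ranges: [-2.59, 2.59], [-0.33, 1.99], [-1.39, 1.29], [0.1, 2.45], [-1.04, 4.18], [0.21, 1.99], [-2.66, 2.66]. Speed limits (rad/s): [2.57, 2.57, 3.14, 3.14, 3.14, 3.14, 3.14].

INTERFACE

Orientations are given as a unit quaternion [x, y, z, w].
In Python, from rig import telemetry, camera, ticket, ctrl gives the robot as it stands.
- The arm moves only by the tool jog_arm, never from a script. Its argument "moves" is a list of rows, each a list of 7 numbers: the shift along the tool's x, y, z normalised to -1 to 1, where 1 is 400 mm, then the turn, a rotation vector about the tool's x, y, z normalised to -1 to 1, where 1 is pi rad, then the opening, from -1 (shut) to 1 (fully open). A call has 1 to 12 rows; each row is the pose to reach, as a shift and turn from the pose commanded when the call began, along the tool's axes at that moment, turning the shorter way round; what a row does not reach only later rows make up. A row lasts 1/10 s, in which the tool goes at most 50 mm and 8.59 degrees, less where a joint would pass 70% of its speed; a pose out of reach is approached as far as the arm can. A call with a number of a shift or a turn outside -1 to 1 is refused whole. A call with a gripper value outside its range is refused whole. The fingers move at their own pace and stop on an object; "force" is the grip in N (left out, the last holds). Time passes only in rows, so rows that repeat a pose let the fingers close. It gives the time, the measured TCP pose, the force and the opening at its end, in the units of the state.
- telemetry.observe(): the state, without advancing time (a new reading comes with each control period).
- camera(name): name is "scene" or "side" or "wrist"; returns a dict with "img" (400x640x3 uint8, blue, green, red), "camera_matrix" (3x3 intrinsics, pixels), "rvec" (rotation vector, rad) and "tvec" (3), from world to camera coordinates, as OpenCV has them; the wrist camera has in their place "T_tool_cam" (4x4, takes a point from camera to tool coordinates, whose origin is the TCP and whose axes are the flange's). Camera axes: x right, y down, z forward; pixel columns grow to the right and rows downward; lengths in m; the calibration is good to about 2 mm. A picture is of the moment at which its call begins: read the wrist's pose just before it. There is no depth.
- ticket.close_job(): hands the job in, once; it reports no verdict.
The state is a dict: "time": time; "joint_pos": joint angles; "joint_vel": joint speeds; "joint_torque": joint torques, N m; "ee_pos": TCP position; "orientation": TCP orientation; "ft_force": force on the tool from outside, world axes, zero at the start; "ft_torque": the same for the moment, N m; "gripper_width": finger opening in m.
Only numpy, scipy, OpenCV 4.12 (cv2) and the standard library are available. Lean on these libraries where they do the work, as an engineer would, in place of code of your own. Each camera call takes 0.05 s, during which the arm holds its last target.

## Working session

There is one attempt and no reset: what is moved stays moved. The work goes in short steps, Python scripts to look and compute and a tool call to move; the robot and the scene stay as the last step left them, time stands still between calls to the robot, and variables do not carry over. Pictures are saved under pics/ and viewed, and the job is handed in when it is done.

Besides the shell and the picture viewer there is one more tool, called by a JSON object that holds its "name" and its "arguments". jog_arm: Moves the arm, as the interface text tells. Its arguments: {"type":"object","properties":{"moves":{"type":"array","items":{"type":"array","items":{"type":"number"}}},"force":{"type":"number"}},"required":["moves"]}

```bash
mkdir -p pics; ls; python3 - <<'E'
from rig import telemetry, camera, ctrl
import cv2
print(telemetry.observe()); print(ctrl.nose_length)
for n in ("scene","side","wrist"):
    c=camera(n); cv2.imwrite(f"pics/{n}0.png",c["img"]); print(n,{k:v for k,v in c.items() if k!="img"})
E
```

```text
pics
{'time': 0.0, 'joint_pos': array([ 1.20910804,  0.4694831 , -0.04860749,  1.53364812,  0.02412894,
        1.14096326, -0.08233596]), 'joint_vel': array([-0.0027144 ,  0.00077246, -0.00047091,  0.00124073, -0.00116459,
       -0.00032265, -0.00024592]), 'joint_torque': array([ 3.04922642e-04, -5.10295272e+01, -4.67137469e-02, -2.37708807e+01,
        1.06591423e-02,  7.57194852e-03, -8.58840679e-06]), 'ee_pos': array([ 0.22035789, -0.63748556,  0.2552527 ]), 'orientation': array([ 9.86186467e-01,  1.65636151e-01, -2.01661618e-04, -9.36064570e-04]), 'ft_force': array([-0.54565589,  0.48317892,  0.13193144]), 'ft_torque': array([0.03409916, 0.00393571, 0.00872866]), 'gripper_width': 0.08556428231569843}
0.025
scene {'camera_matrix': array([[398.42138215,   0.        , 317.36392887],
       [  0.        , 398.42138215, 198.12104403],
       [  0.        ,   0.        ,   1.        ]]), 'rvec': array([ 1.06816363,  2.25345629, -1.16465688]), 'tvec': array([ 0.31765618, -0.16633666,  1.56493586])}
side {'camera_matrix': array([[364.62885083,   0.        , 323.79703778],
       [  0.        , 364.62885083, 204.65080117],
       [  0.        ,   0.        ,   1.        ]]), 'rvec': array([ 2.24951226, -0.23107157,  0.09227515]), 'tvec': array([-0.51949989,  0.12524784,  0.84641153])}
wrist {'camera_matrix': array([[322.35123018,   0.        , 322.38703751],
       [  0.        , 322.35123018, 195.43323311],
       [  0.        ,   0.        ,   1.        ]]), 'T_tool_cam': array([[-1.71390981e-03, -9.62582923e-01, -2.70981879e-01,
         6.86707007e-02],
       [ 9.99998447e-01, -1.53854085e-03, -8.59592507e-04,
         1.33890627e-03],
       [ 4.10512377e-04, -2.70982931e-01,  9.62584065e-01,
        -1.17915415e-01],
       [ 0.00000000e+00,  0.00000000e+00,  0.00000000e+00,
         1.00000000e+00]])}
```

View pics/scene0.png

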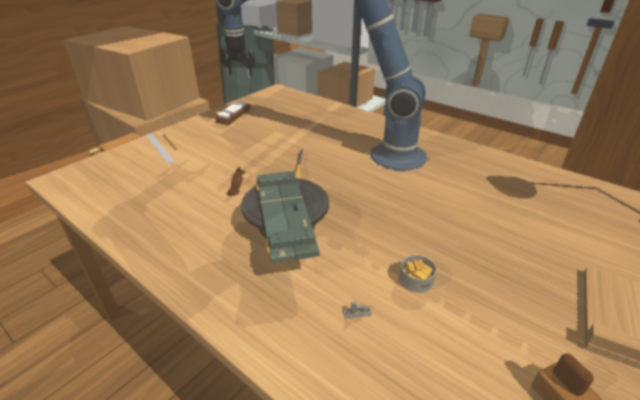

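View pics/side0.png

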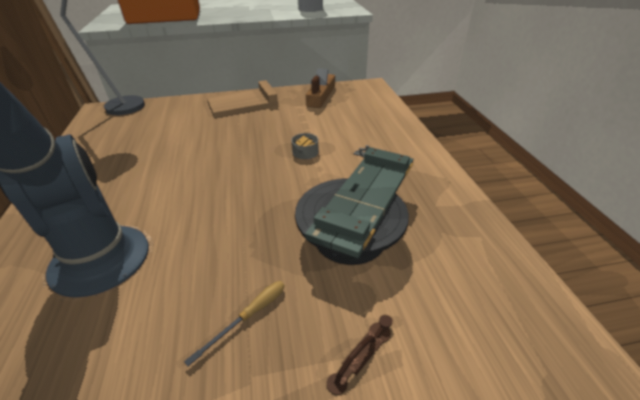

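View pics/wrist0.png

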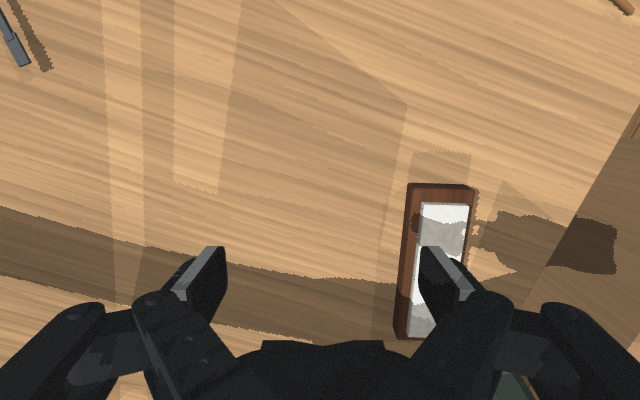

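The scene view shows the panel running from about (275,185) at the tail to (292,250) at the outer end. The side view shows its tail at (340,235) and its outer end at (385,160). I'll enlarge both to pick corners.

```bash
python3 - <<'E'
import cv2
a=cv2.imread("pics/scene0.png")[160:275,225:345]; cv2.imwrite("pics/sc_crop.png",cv2.resize(a,None,fx=5,fy=5,interpolation=cv2.INTER_CUBIC))
a=cv2.imread("pics/side0.png")[140:270,285:425]; cv2.imwrite("pics/si_crop.png",cv2.resize(a,None,fx=4.5,fy=4.5,interpolation=cv2.INTER_CUBIC))
E
```

```text
(no output)
```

View pics/sc_crop.png

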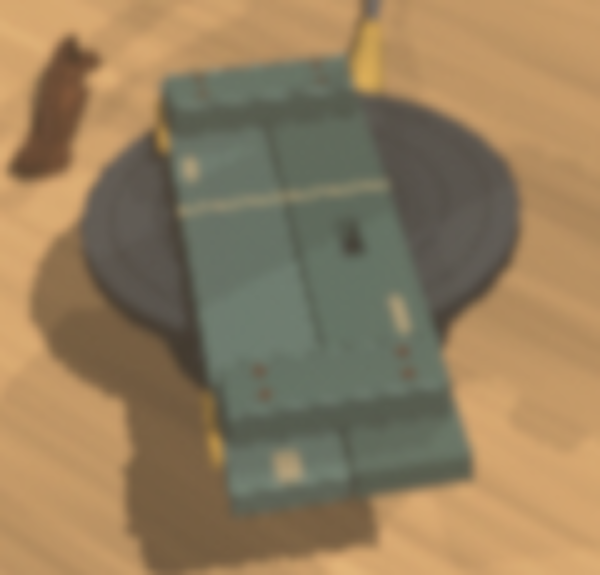

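View pics/si_crop.png

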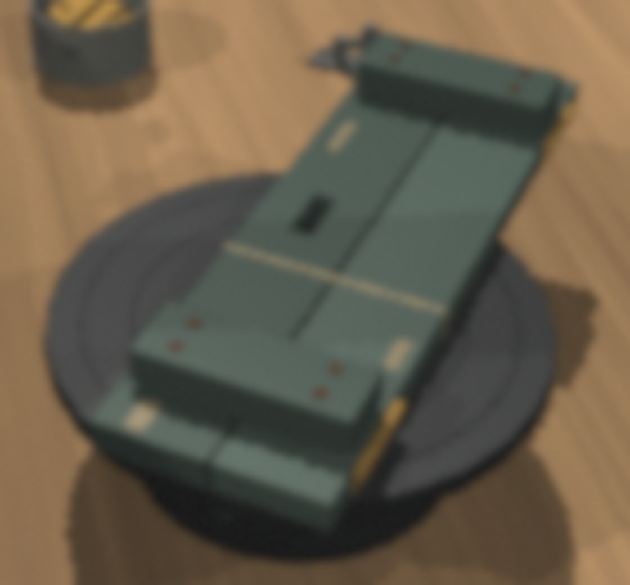

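```bash
cat > h.py <<'E'
import numpy as np,cv2
from scipy.optimize import least_squares
from scipy.spatial.transform import Rotation as R
def Twc(c,ee=None,q=None):
    """world->cam 4x4"""
    T=np.eye(4)
    if "rvec" in c:
        T[:3,:3]=cv2.Rodrigues(c["rvec"])[0];T[:3,3]=c["tvec"];return T
    W=np.eye(4);W[:3,:3]=R.from_quat(q).as_matrix();W[:3,3]=ee
    return np.linalg.inv(W@c["T_tool_cam"])
def proj(K,T,P):
    p=np.atleast_2d(P)@T[:3,:3].T+T[:3,3]; p=p@K.T; return p[:,:2]/p[:,2:]
def panel(v,P): # v=x,y,yaw, z0=.088
    P=np.atleast_2d(P);c,s=np.cos(v[2]),np.sin(v[2])
    return np.c_[v[0]+c*P[:,0]-s*P[:,1],v[1]+s*P[:,0]+c*P[:,1],.088+P[:,2]]
def rayz(K,T,uv,z):
    Ti=np.linalg.inv(T);d=np.c_[np.atleast_2d(uv),np.ones(len(np.atleast_2d(uv)))]@np.linalg.inv(K).T@Ti[:3,:3].T
    o=Ti[:3,3];t=(z-o[2])/d[:,2];return o+d*t[:,None]
def box(x0,x1,y0,y1,z0,z1):
    c=[(x,y,z) for x in(x0,x1) for y in(y0,y1) for z in(z0,z1)]
    return [(np.array(c[i]),np.array(c[j])) for i in range(8) for j in range(i) if sum(a!=b for a,b in zip(c[i],c[j]))==1]
EDG=box(-.19,.19,-.06,.06,0,.018)+box(-.16,-.12,-.056,.056,.018,.04)+box(.12,.16,-.056,.056,.018,.04)+[(np.array([-.045,-.06,.018]),np.array([-.045,.06,.018])),(np.array([-.045,-.06,.018]),np.array([-.045,-.06,0])),(np.array([-.045,.06,.018]),np.array([-.045,.06,0]))]
def draw(img,K,T,v,c,s=1,off=(0,0)):
    im=cv2.resize(img,None,fx=s,fy=s,interpolation=cv2.INTER_CUBIC)
    f=lambda P:np.round((proj(K,T,P)-off)*s*8).astype(int)
    for a,b in EDG:
        p=f(panel(v,[a,b]));cv2.line(im,tuple(map(int,p[0])),tuple(map(int,p[1])),(0,0,255),1,cv2.LINE_AA,3)
    t=np.linspace(0,2*np.pi,90)
    for z,col in((.088,(255,255,0)),(.074,(255,0,255))):
        cv2.polylines(im,[f(np.c_[c[0]+.13*np.cos(t),c[1]+.13*np.sin(t),0*t+z]).astype(np.int32)],True,col,1,cv2.LINE_AA,3)
    return im
E
cat > fit0.py <<'E'
from h import *
from rig import camera
S={(-.045,.06,.018):(387,186),(-.045,-.06,.018):(180,211),(.19,.06,.018):(468,455),(.19,-.06,.018):(230,490),(.19,.06,0):(470,478),(.19,-.06,0):(235,515),(.16,-.056,.04):(225,412),(.16,.056,.04):(445,388),(-.16,-.056,.04):(163,82),(-.16,.056,.04):(350,58)}
D={(-.045,.06,.018):(228,245),(-.045,-.06,.018):(443,312),(-.16,.056,.04):(133,350),(-.16,-.056,.04):(360,425),(-.12,-.056,.04):(383,372),(-.19,.06,.018):(97,415),(-.19,-.06,.018):(338,500),(.12,.056,.04):(358,70),(.12,-.056,.04):(548,108),(.16,.056,.04):(372,32)}
RS=np.array([(83,225),(520,210),(400,97),(460,120),(500,160),(500,265),(100,170),(150,130),(90,260),(120,300)])/5+[225,160]
RD=np.array([(48,320),(270,175),(180,190),(100,235),(553,340),(520,270),(520,410)])/4.5+[285,140]
cs,cd=camera("scene"),camera("side")
Ks,Kd=cs["camera_matrix"],cd["camera_matrix"];Ts,Td=Twc(cs),Twc(cd)
res=[]
def fit(S=S,D=D):
    fs=lambda v:np.r_[(proj(Ks,Ts,panel(v,list(S)))-(np.array(list(S.values()))/5+[225,160])).ravel(),(proj(Kd,Td,panel(v,list(D)))-(np.array(list(D.values()))/4.5+[285,140])).ravel()]
    return least_squares(fs,[.6,0,1.],loss="soft_l1")
r=fit();print(r.x,np.round(r.fun,1))
rs=lambda v:np.r_[np.hypot(*(rayz(Ks,Ts,RS,.088)[:,:2]-v).T),np.hypot(*(rayz(Kd,Td,RD,.088)[:,:2]-v).T)]-.13
q=least_squares(rs,[.6,0.],loss="soft_l1",f_scale=.003);print(q.x,np.round(q.fun*1e3,1))
cv2.imwrite("pics/ov_s.png",draw(cs["img"][160:275,225:345],Ks,Ts,r.x,q.x,5,(225,160)))
cv2.imwrite("pics/ov_d.png",draw(cd["img"][140:270,285:425],Kd,Td,r.x,q.x,4.5,(285,140)))
for n,P in(("tail",(-.14,0,.029)),("L",(-.045,.06,0)),("R",(-.045,-.06,0))):print(n,panel(r.x,P),np.hypot(*(panel(r.x,P)[0,:2]-q.x)))
E
python3 fit0.py
```

```text
[ 0.63235378 -0.01328335  0.90563455] [-0.8 -1.  -0.7 -0.6  0.7 -0.7 -0.7 -0.   0.3  0.1 -1.1  0.4 -0.2  0.2
  1.  -1.7 -0.4 -2.3 -1.7 -1.8  0.1 -0.3  1.2 -0.7 -0.7 -0.9 -0.8 -1.1
  1.4 -1.6 -0.9  0.8 -0.4  0.7 -0.3 -2.7 -0.6 -0.9  2.2 -1.3]
[ 0.58569311 -0.05169976] [-3.1 -0.9 -2.5 -1.5 -4.2  1.2 -1.5 -3.8 -1.9  0.6 -1.9 -9.8 -7.7 -7.
 -3.1 -8.4 -5.6]
tail [[ 0.54594768 -0.12343773  0.117     ]] 0.08201240814265118
L [[ 0.55737137 -0.01165893  0.088     ]] 0.049044761084508524
R [[ 0.65178941 -0.0857213   0.088     ]] 0.07433832232592497
```

View pics/ov_s.png

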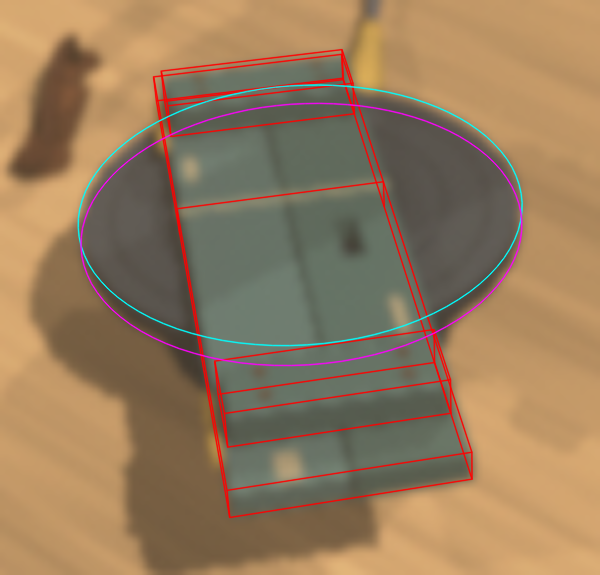

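View pics/ov_d.png

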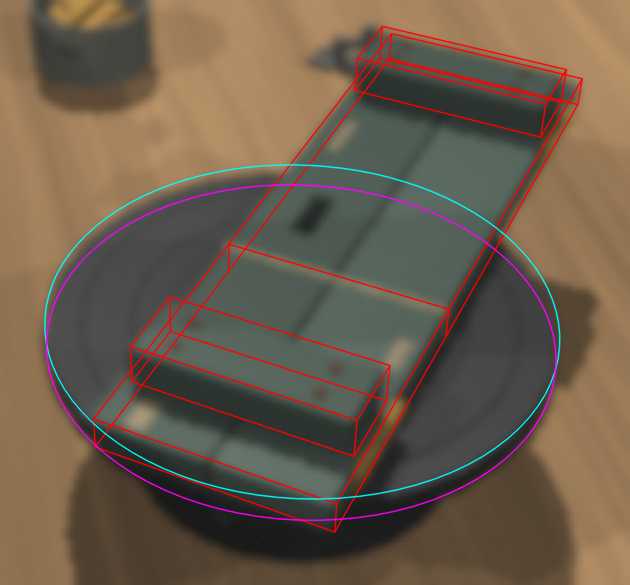

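```bash
cat >> h.py <<'E'
def plan(st,target,yawy,tilt=None):
    """row for tool pointing down with tool y axis at world angle yawy"""
    Rc=R.from_quat(st["orientation"]);c,s=np.cos(yawy),np.sin(yawy)
    best=None
    y=np.array([c,s,0]);z=np.array([0,0,-1.]);x=np.cross(y,z)
    Rt=R.from_matrix(np.c_[x,y,z])
    d=Rc.inv().apply(np.array(target)-st["ee_pos"])/.4
    r=(Rc.inv()*Rt).as_rotvec()/np.pi
    print("shift",np.round(d,4),"turn",np.round(r,4),"| mm",np.round(d*400,1),"deg",np.round(r*180,2))
E
python3 - <<'E'
from h import *
from rig import telemetry
plan(telemetry.observe(),[.60,-.05,.33],.9056-np.pi)
E
```

```text
shift [ 1.3769 -1.0788 -0.1846] turn [-2.000e-04  1.000e-04  3.177e-01] | mm [ 550.7 -431.5  -73.8] deg [-4.000e-02  3.000e-02  5.719e+01]
```

{"name": "jog_arm", "arguments": {"moves": [[0.7,-0.54,-0.185,0,0,0.318,1],[0.7,-0.54,-0.185,0,0,0.318,1],[0.7,-0.54,-0.185,0,0,0.318,1],[0.7,-0.54,-0.185,0,0,0.318,1],[0.7,-0.54,-0.185,0,0,0.318,1],[0.7,-0.54,-0.185,0,0,0.318,1],[0.7,-0.54,-0.185,0,0,0.318,1],[0.7,-0.54,-0.185,0,0,0.318,1]]}}

```text
time: 1.05
ee_pos: [0.4181, -0.3374, 0.3316]
orientation: [0.946, -0.324, 0.001, -0.001]
ft_force: [-0.6, -0.0, -0.1]
gripper_width: 0.085
```

```bash
python3 - <<'E'
from h import *
from rig import telemetry
plan(telemetry.observe(),[.60,-.05,.33],.9056-np.pi)
E
```

```text
shift [-0.0817 -0.8463  0.0058] turn [-0.0008 -0.0006  0.0014] | mm [ -32.7 -338.5    2.3] deg [-0.14 -0.1   0.26]
```

{"name": "jog_arm", "arguments": {"moves": [[-0.08,-0.846,0,0,0,0,1],[-0.08,-0.846,0,0,0,0,1],[-0.08,-0.846,0,0,0,0,1],[-0.08,-0.846,0,0,0,0,1],[-0.08,-0.846,0,0,0,0,1],[-0.08,-0.846,0,0,0,0,1],[-0.08,-0.846,0,0,0,0,1],[-0.08,-0.846,0,0,0,0,1],[-0.08,-0.846,0,0,0,0,1]]}}

```text
time: 1.95
ee_pos: [0.5987, -0.0557, 0.3299]
orientation: [0.945, -0.326, -0.0, 0.0]
ft_force: [0.4, -0.9, 0.5]
gripper_width: 0.0853
```

```bash
python3 - <<'E'
from h import *
from rig import telemetry,camera
import pickle
s=telemetry.observe();c=camera("wrist");print(s["ee_pos"],s["ft_force"],abs(s["joint_vel"]).max())
pickle.dump((s,c),open("w1.pkl","wb"));T=Twc(c,s["ee_pos"],s["orientation"])
cv2.imwrite("pics/w1.png",c["img"])
cv2.imwrite("pics/w1o.png",draw(c["img"],c["camera_matrix"],T,[.63235,-.01328,.9056],[.5857,-.0517]))
E
```

```text
[ 0.59870022 -0.05565437  0.32986876] [ 0.44966173 -0.90476009  0.51744427] 0.040082928950773936
```

View pics/w1.png

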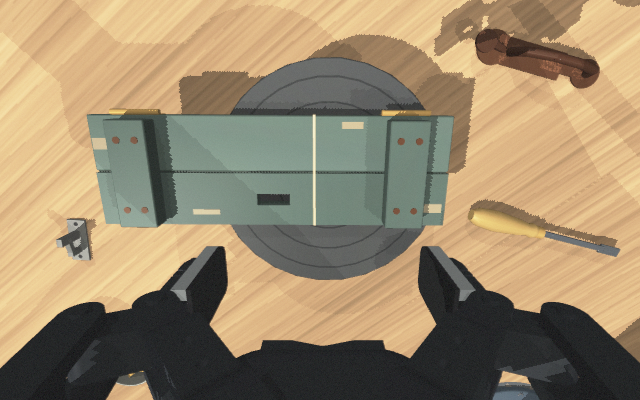

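View pics/w1o.png

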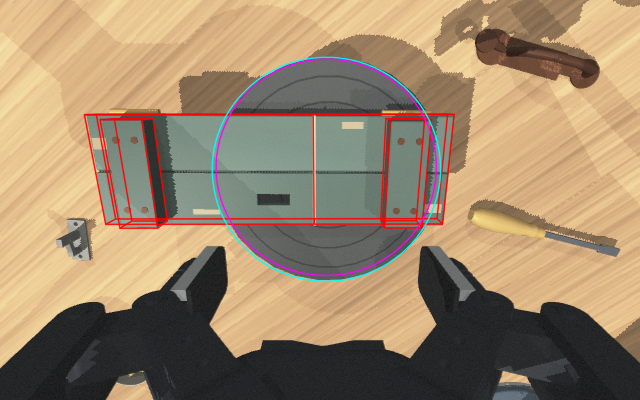

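```bash
cat > fitw.py <<'E'
from h import *
import pickle,sys
def rim(s,c,c0,ang,half=9,dbg=False):
    """sub-px radial edge search dark->light going outward, at given world angles"""
    K=c["camera_matrix"];T=Twc(c,s["ee_pos"],s["orientation"])
    g=cv2.GaussianBlur(cv2.cvtColor(c["img"],cv2.COLOR_BGR2GRAY),(3,3),0).astype(np.float32)
    pts=[]
    rr=np.arange(.118,.142,.00025)
    for a in ang:
        P=np.c_[c0[0]+rr*np.cos(a),c0[1]+rr*np.sin(a),0*rr+.088];uv=proj(K,T,P).astype(np.float32)
        v=cv2.remap(g,uv[:,0].reshape(1,-1),uv[:,1].reshape(1,-1),cv2.INTER_LINEAR)[0]
        d=np.gradient(v);d=np.convolve(d,np.ones(7)/7,"same");i=d[6:-6].argmax()+6
        if d[i]>.5: pts.append((a,rr[i],d[i],*P[i,:2]))
    return np.array(pts)
if __name__=="__main__":
    s,c=pickle.load(open("w1.pkl","rb"));c0=np.array([.5857,-.0517])
    yaw=.9056
    # arcs at both sides of panel
    ang=np.r_[yaw+np.radians(np.arange(45,136,6)),yaw+np.radians(np.arange(-125,-60,6))]
    for it in range(3):
        p=rim(s,c,c0,ang)
        q=least_squares(lambda v:np.hypot(*(p[:,3:5]-v[:2]).T)-v[2],[*c0,.13],loss="soft_l1",f_scale=.001)
        q2=least_squares(lambda v:np.hypot(*(p[:,3:5]-v[:2]).T)-.13,c0,loss="soft_l1",f_scale=.001)
        c0=q2.x
    print(q.x,q2.x);print(np.c_[np.degrees(p[:,0]-yaw).round(),p[:,2].round(1),(q2.fun*1e3).round(1)].T)
    K=c["camera_matrix"];T=Twc(c,s["ee_pos"],s["orientation"])
    # panel: refine with picked points
    im=draw(c["img"][30:290,60:480],K,T,[.63235,-.01328,.9056],c0,1.9,(60,30));cv2.imwrite("pics/w1z.png",im)
    cv2.imwrite("pics/w1y.png",cv2.resize(c["img"][95:240,70:470],None,fx=2,fy=2,interpolation=cv2.INTER_CUBIC))
E
python3 fitw.py
```

```text
[ 0.58503187 -0.05452703  0.12959545] [ 0.58525254 -0.05453975]
[[  45.    51.    57.    63.    69.    75.    81.    87.    93.    99.
   105.   111.   117.   123.   129.   135.  -125.  -119.  -113.  -107.
  -101.   -95.   -89.   -83.   -77.   -71.   -65. ]
 [   6.7    6.5    7.1    6.     6.7    7.6    6.4    7.3    6.6    7.2
     5.9    6.3    5.     5.7    5.7    6.1    4.7    4.9    4.4    4.1
     2.2    2.2    7.7    5.9    9.6    9.5    9.6]
 [  -0.2   -0.8   -0.3   -0.3   -0.3   -0.3   -0.3   -0.3   -0.3   -0.
    -0.3    0.2   -1.     0.2   -0.3   -0.    -1.    -0.5   -1.    -0.5
    -1.    -0.2    9.8    3.5   -1.2   -0.7   -1.2]]
```

View pics/w1z.png

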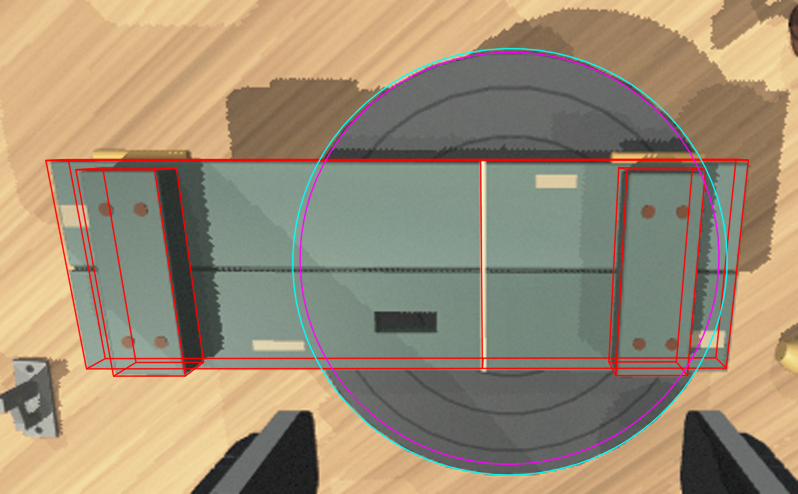

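View pics/w1y.png

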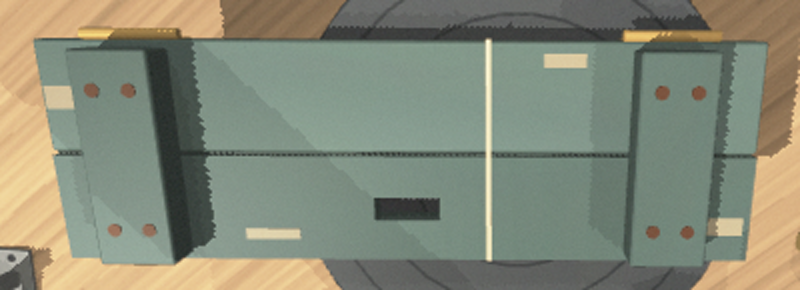

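```bash
cat > fitp.py <<'E'
from h import *
import pickle
s,c=pickle.load(open("w1.pkl","rb"))
K=c["camera_matrix"];T=Twc(c,s["ee_pos"],s["orientation"])
D={(-.045,-.06,.018):(488,40),(-.045,.06,.018):(489,261),(.19,-.06,.018):(36,40),(.19,.06,.018):(71,258),(-.19,-.06,.018):(767,43),(-.19,.06,.018):(747,262),(-.16,-.056,.04):(721,53),(-.16,.056,.04):(706,266),(-.12,.056,.04):(629,265),(.16,.056,.04):(101,263),(.12,.056,.04):(175,263)}
uv=np.array(list(D.values()))/2+[70,95]-.25
r=least_squares(lambda v:(proj(K,T,panel(v,list(D)))-uv).ravel(),[.632,-.013,.9056],loss="soft_l1")
print(r.x,np.round(r.fun.reshape(-1,2).T,1))
v=r.x;c0=np.array([.5850,-.0545]);u=np.array([np.cos(v[2]),np.sin(v[2])]);n=np.array([-u[1],u[0]])
d=v[:2]-c0;print("panel rel centre along,lat",d@u,d@n, "needed",.1153+.045,0)
print("tail",panel(v,(-.14,0,.04)))
E
python3 fitp.py
```

```text
[ 0.63129064 -0.01352128  0.8997832 ] [[ 0.1 -0.2 -2.8  0.4  1.3 -1.   1.9 -0.9 -0.  -0.3  0.6]
 [ 0.3 -0.8 -1.  -0.2 -0.4 -0.8 -0.6  1.   1.4  1.2  1.4]]
panel rel centre along,lat 0.06087679665344682 -0.010774719670962286 needed 0.1603 0
tail [[ 0.54424147 -0.12316817  0.128     ]]
```

```bash
python3 - <<'E'
from h import *
from rig import telemetry
s=telemetry.observe()
plan(s,[.5445,-.1233,.18],.902-np.pi);plan(s,[.5445,-.1233,.131],.902-np.pi)
E
```

```text
shift [-0.0036  0.2123  0.3752] turn [0.0004 0.     0.0006] | mm [ -1.5  84.9 150.1] deg [0.07 0.   0.11]
shift [-0.0036  0.2121  0.4977] turn [0.0004 0.     0.0006] | mm [ -1.5  84.8 199.1] deg [0.07 0.   0.11]
```

{"name": "jog_arm", "arguments": {"moves": [[-0.004,0.212,0.2,0,0,0,1],[-0.004,0.212,0.2,0,0,0,1],[-0.004,0.212,0.375,0,0,0,1],[-0.004,0.212,0.375,0,0,0,1],[-0.004,0.212,0.375,0,0,0,1],[-0.004,0.212,0.375,0,0,0,1],[-0.004,0.212,0.375,0,0,0,1]]}}

```text
time: 2.7
ee_pos: [0.5466, -0.1226, 0.1827]
orientation: [0.945, -0.327, 0.002, -0.0]
ft_force: [-0.2, -0.5, -0.1]
gripper_width: 0.0855
```

```bash
python3 - <<'E'
from h import *
from rig import telemetry,camera
import pickle
s=telemetry.observe();plan(s,[.5445,-.1233,.131],.902-np.pi);c=camera("wrist")
T=Twc(c,s["ee_pos"],s["orientation"]);print(s["ee_pos"],s["ft_force"])
cv2.imwrite("pics/w2.png",draw(c["img"],c["camera_matrix"],T,[.6313,-.0135,.902],[.585,-.0545]))
E
```

```text
shift [-0.0036  0.0049  0.1293] turn [-0.0007 -0.0013  0.0007] | mm [-1.5  2.  51.7] deg [-0.12 -0.23  0.12]
[ 0.54662302 -0.12260696  0.18274847] [-0.17799221 -0.52503252 -0.06888116]
```

View pics/w2.png

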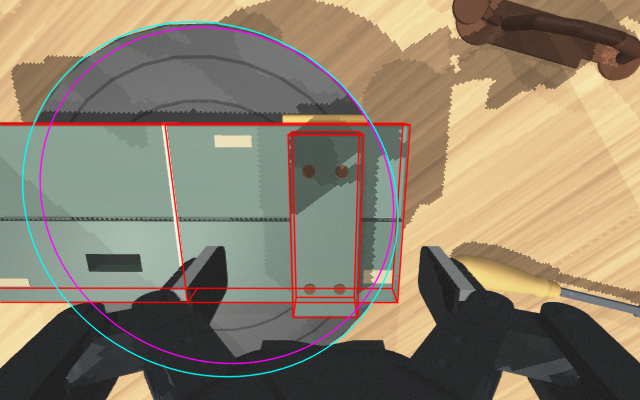

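{"name": "jog_arm", "arguments": {"moves": [[-0.001,0.002,0.06,0,0,0,1],[-0.001,0.002,0.1,0,0,0,1],[-0.001,0.002,0.112,0,0,0,1],[-0.001,0.002,0.112,0,0,0,1],[-0.001,0.002,0.112,0,0,0,1]]}}

```text
time: 3.25
ee_pos: [0.5452, -0.1226, 0.1369]
orientation: [0.945, -0.327, 0.001, -0.0]
ft_force: [0.8, -0.4, 0.1]
gripper_width: 0.0851
```

```bash
python3 - <<'E'
from h import *
from rig import telemetry,camera
s=telemetry.observe();plan(s,[.5445,-.1233,.131],.902-np.pi);c=camera("wrist")
print(s["ee_pos"],s["ft_force"])
cv2.imwrite("pics/w3.png",c["img"])
E
```

```text
shift [-0.0003  0.0025  0.0147] turn [-0.0004 -0.0007  0.0009] | mm [-0.1  1.   5.9] deg [-0.07 -0.13  0.16]
[ 0.54519971 -0.12258766  0.13688302] [ 0.7713433  -0.40776952  0.08314461]
```

View pics/w3.png

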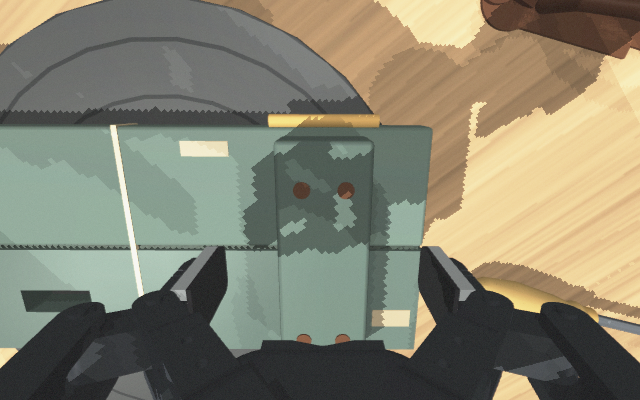

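{"name": "jog_arm", "arguments": {"moves": [[0,0.002,0.011,0,0,0,1],[0,0.002,0.011,0,0,0,0.4],[0,0.002,0.011,0,0,0,0.2],[0,0.002,0.011,0,0,0,0.1],[0,0.002,0.011,0,0,0,0.1]], "force": 40}}

```text
time: 3.8
ee_pos: [0.5437, -0.1232, 0.1312]
orientation: [0.945, -0.327, 0.0, 0.0]
ft_force: [-0.5, 0.4, 0.3]
gripper_width: 0.0472
```

```bash
python3 - <<'E'
from h import *
from rig import telemetry,camera
s=telemetry.observe();c=camera("wrist")
print(s["ee_pos"],s["ft_force"],s["ft_torque"],s["gripper_width"])
cv2.imwrite("pics/w4.png",c["img"])
c=camera("side");cv2.imwrite("pics/s4.png",cv2.resize(c["img"][120:280,270:430],None,fx=3.7,fy=3.7,interpolation=cv2.INTER_CUBIC))
E
```

```text
[ 0.54370921 -0.12324149  0.13119722] [-0.49905379  0.42370461  0.28961142] [-0.01367327 -0.02024311  0.01294008] 0.047203502836846906
```

View pics/w4.png

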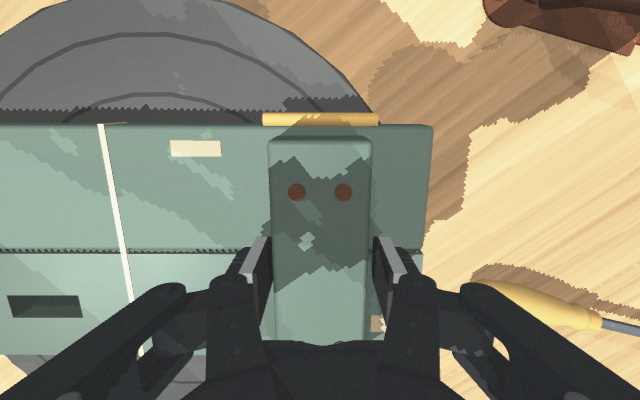

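View pics/s4.png

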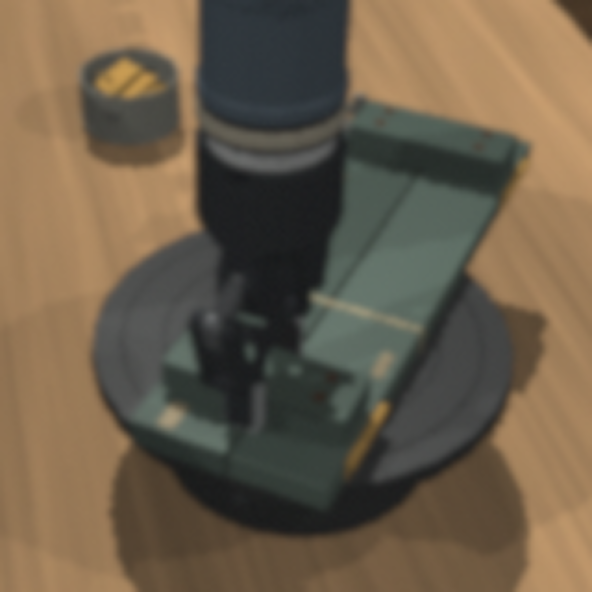

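{"name": "jog_arm", "arguments": {"moves": [[0,0,0,0,0,0,-0.2],[0,0,0,0,0,0,-1],[0,0,0,0,0,0,-1],[0,0,0,0,0,0,-1]], "force": 40}}

```text
time: 4.3
ee_pos: [0.5443, -0.1228, 0.1316]
orientation: [0.945, -0.327, 0.001, -0.0]
ft_force: [1.6, 2.1, 3.5]
gripper_width: 0.0389
```

```bash
python3 - <<'E'
from h import *
from rig import telemetry,camera
import pickle
s=telemetry.observe();c=camera("wrist");pickle.dump((s,c),open("w5.pkl","wb"))
print(s["ee_pos"],s["orientation"],s["ft_force"],s["ft_torque"],s["gripper_width"])
T=Twc(c,s["ee_pos"],s["orientation"])
cv2.imwrite("pics/w5.png",draw(c["img"],c["camera_matrix"],T,[.6313,-.0135,.902],[.585,-.0545]))
E
```

```text
[ 0.54432301 -0.12279129  0.13157394] [ 9.45079136e-01 -3.26840595e-01  6.98901796e-04 -4.04976095e-04] [1.61277601 2.11397803 3.45040277] [ 0.4684066  -0.28064638 -0.02000809] 0.03894308483157903
```

View pics/w5.png

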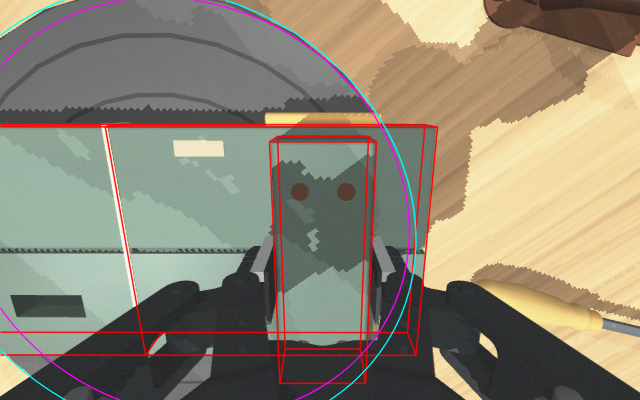

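```bash
python3 - <<'E'
from h import *
from rig import telemetry
s=telemetry.observe()
plan(s,[.5975,-.0385,.1316],-2.2367)
E
```

```text
shift [-2.560e-02 -2.478e-01  2.000e-04] turn [-0.0004 -0.0003  0.    ] | mm [-10.2 -99.1   0.1] deg [-0.07 -0.06  0.  ]
```

{"name": "jog_arm", "arguments": {"moves": [[-0.002,-0.015,0,0,0,0,-1],[-0.004,-0.035,0,0,0,0,-1],[-0.006,-0.06,0,0,0,0,-1],[-0.009,-0.085,0,0,0,0,-1],[-0.011,-0.11,0,0,0,0,-1],[-0.014,-0.135,0,0,0,0,-1],[-0.016,-0.15,0,0,0,0,-1],[-0.016,-0.15,0,0,0,0,-1]]}}

```text
time: 5.15
ee_pos: [0.5753, -0.0755, 0.1315]
orientation: [0.944, -0.329, 0.0, 0.002]
ft_force: [-1.8, -4.8, 6.3]
gripper_width: 0.0391
```

```bash
cat > look.py <<'E'
from h import *
from rig import telemetry,camera
import pickle,sys
n=sys.argv[1]
s=telemetry.observe();c=camera("wrist");pickle.dump((s,c),open(n+".pkl","wb"))
print(s["time"],s["ee_pos"],s["orientation"],s["ft_force"],s["ft_torque"],s["gripper_width"])
T=Twc(c,s["ee_pos"],s["orientation"])
yaw=2*np.arctan2(s["orientation"][1],s["orientation"][0])+np.pi/2;
u=np.array([np.cos(yaw),np.sin(yaw)]);v=[*(s["ee_pos"][:2]+.14*u),yaw];print("panel",v)
plan(s,[*(np.array([.585,-.0545])+.0203*u),.1316],yaw-np.pi)
cv2.imwrite(f"pics/{n}.png",draw(c["img"],c["camera_matrix"],T,v,[.585,-.0545]))
cv2.imwrite(f"pics/{n}r.png",c["img"])
d=camera("side");cv2.imwrite(f"pics/{n}d.png",draw(d["img"][100:260,290:450],d["camera_matrix"],Twc(d),v,[.585,-.0545],3.7,(290,100)))
E
python3 look.py a6
```

```text
5.15 [ 0.57525749 -0.07547261  0.13151679] [ 9.44442067e-01 -3.28671651e-01  1.67326119e-04  2.02472255e-03] [-1.80531501 -4.83060354  6.31376268] [-0.50664051  0.14916281 -0.21148285] 0.03912136156874576
panel [np.float64(0.6621730241892325), np.float64(0.034280246618575025), np.float64(0.9010014041241011)]
shift [-0.0135 -0.107  -0.0006] turn [ 0.0012 -0.0005 -0.    ] | mm [ -5.4 -42.8  -0.3] deg [ 0.21 -0.09 -0.  ]
```

View pics/a6.png

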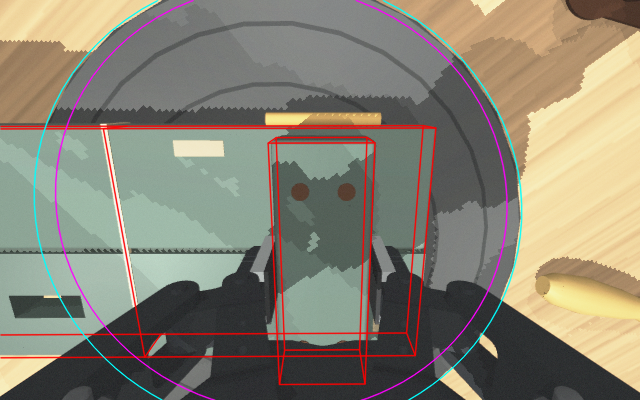

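View pics/a6d.png

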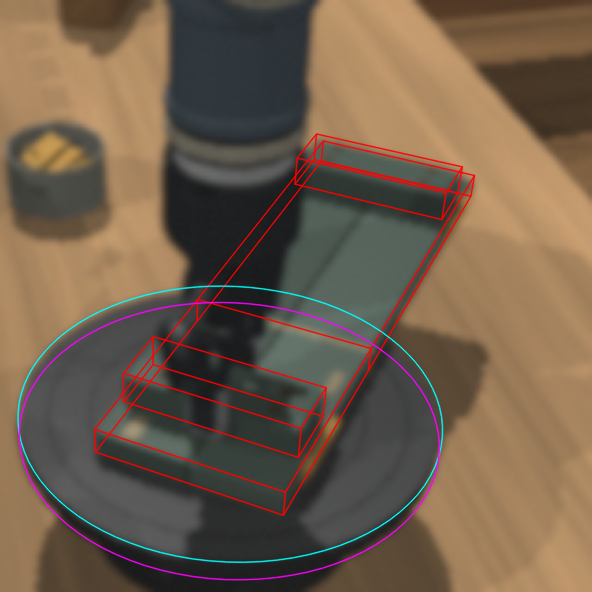

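{"name": "jog_arm", "arguments": {"moves": [[-0.002,-0.015,0,0,0,0,-1],[-0.004,-0.035,0,0,0,0,-1],[-0.007,-0.06,0,0,0,0,-1],[-0.01,-0.08,0,0,0,0,-1],[-0.012,-0.095,0,0,0,0,-1],[-0.012,-0.1,0,0,0,0,-1],[-0.012,-0.1,0,0,0,0,-1],[-0.012,-0.1,0,0,0,0,-1]]}}

```text
time: 6.05
ee_pos: [0.5954, -0.0431, 0.1318]
orientation: [0.944, -0.329, -0.0, 0.003]
ft_force: [-4.7, -7.8, 10.0]
gripper_width: 0.0388
```

```bash
python3 look.py a7
```

```text
6.05 [ 0.59539228 -0.04308374  0.1317732 ] [ 9.44333777e-01 -3.28970559e-01 -2.87922970e-04  3.46509099e-03] [-4.71974225 -7.82539274 10.01454671] [-1.15073895  0.65619944 -0.02813967] 0.03875633156275731
panel [np.float64(0.6823775748476121), np.float64(0.06661384005289206), np.float64(0.9003656135777491)]
shift [-0.0026 -0.0122  0.0003] turn [ 0.0021 -0.0006 -0.    ] | mm [-1.  -4.9  0.1] deg [ 0.39 -0.1  -0.  ]
```

View pics/a7.png

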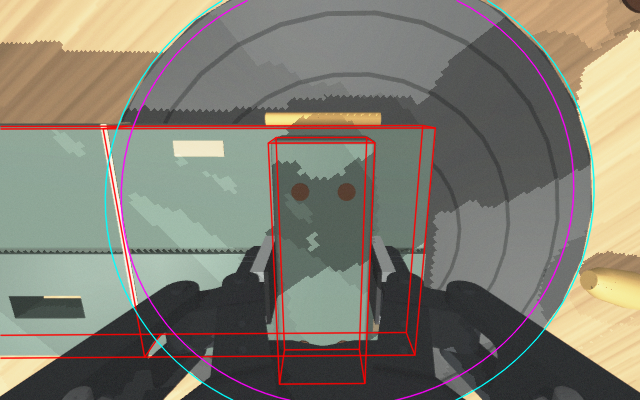

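View pics/a7r.png

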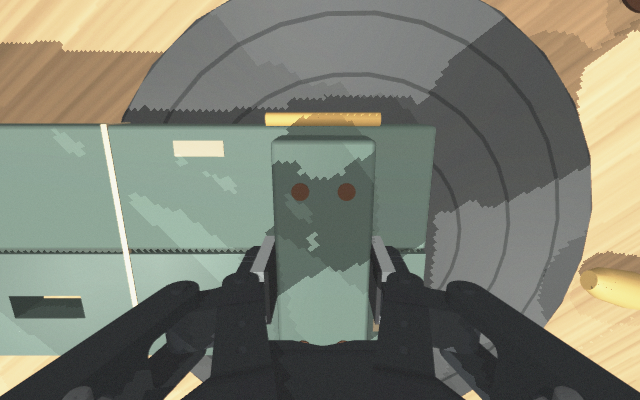

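View pics/a7d.png

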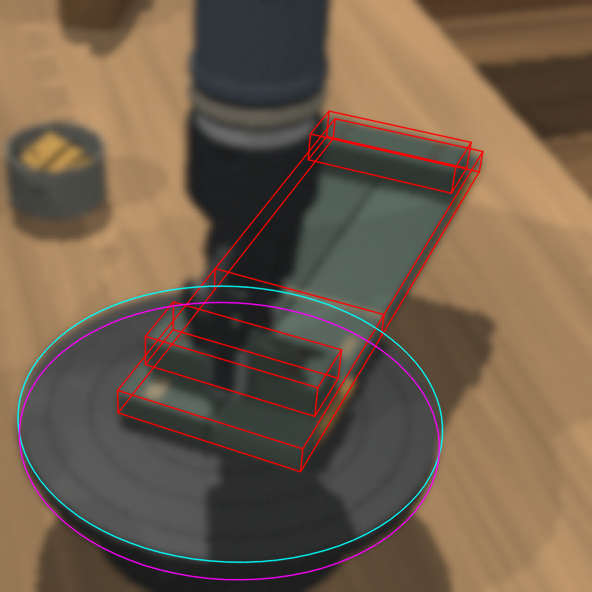

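{"name": "jog_arm", "arguments": {"moves": [[-0.001,-0.003,0,0.0015,0,0,-1],[-0.0015,-0.006,0,0.003,0,0,-1],[-0.0025,-0.009,0,0.003,0,0,-1],[-0.0025,-0.011,0,0.003,0,0,-1],[-0.0025,-0.011,0,0.003,0,0,-1],[-0.0025,-0.011,0,0.003,0,0,-1]]}}

```text
time: 6.75
ee_pos: [0.5965, -0.0405, 0.1315]
orientation: [0.944, -0.329, 0.001, 0.0]
ft_force: [-5.8, -9.0, 10.8]
gripper_width: 0.0392
```

```bash
python3 look.py a8; python3 - <<'E'
import cv2
a=cv2.imread("pics/a8r.png")
cv2.imwrite("pics/a8z1.png",cv2.resize(a[95:225,60:260],None,fx=4,fy=4,interpolation=cv2.INTER_CUBIC))
E
```

```text
6.75 [ 0.59649009 -0.04047281  0.13151526] [ 9.44275382e-01 -3.29155789e-01  5.45022381e-04  4.14518709e-04] [-5.79955601 -9.00868482 10.82086044] [-2.13378171  1.20477843 -0.06199116] 0.03918598526653055
panel [np.float64(0.6835179650516787), np.float64(0.06919098650695257), np.float64(0.8999773516312207)]
shift [-0.0007 -0.0054 -0.0002] turn [ 0.0001 -0.0004 -0.    ] | mm [-0.3 -2.2 -0.1] deg [ 0.02 -0.07 -0.  ]
```

View pics/a8.png

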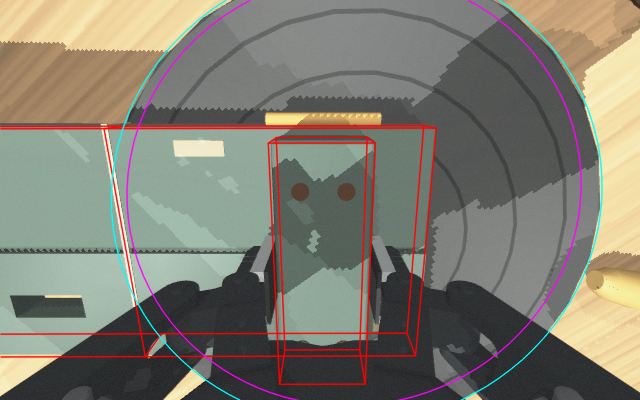

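View pics/a8z1.png

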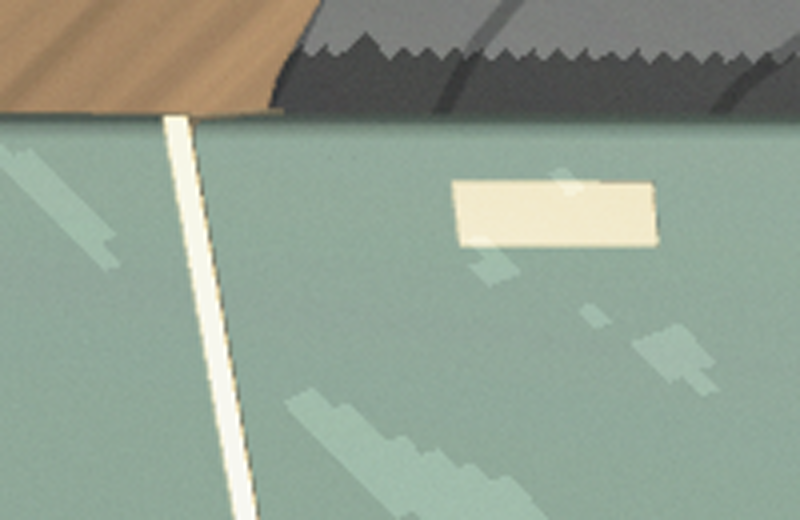

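View pics/a8d.png

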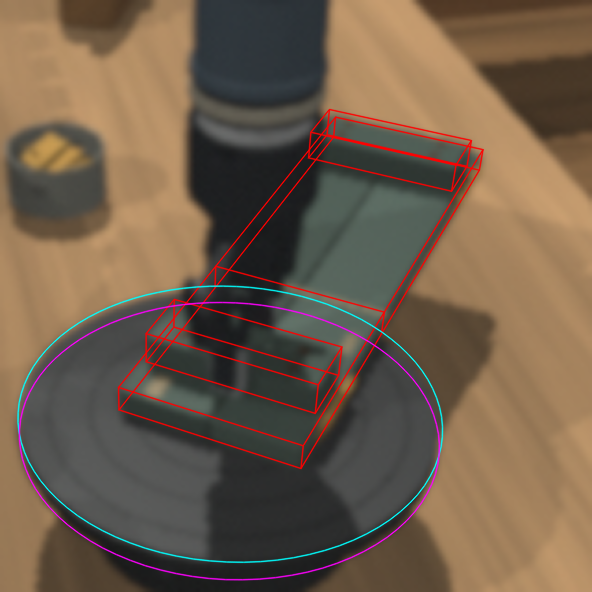

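```bash
cat > rel.py <<'E'
from h import *
from fitw import rim
import pickle,sys
n=sys.argv[1];s,c=pickle.load(open(n+".pkl","rb"));K=c["camera_matrix"];T=Twc(c,s["ee_pos"],s["orientation"])
L=eval(sys.argv[2]) # picks {(x,y,z):(u,v)}
yaw=.900;c0=np.array([.585,-.0545])
ang=yaw+np.radians(np.r_[np.arange(-170,-35,4)])
for it in range(3):
    p=rim(s,c,c0,ang)
    q=least_squares(lambda v:np.hypot(*(p[:,3:5]-v).T)-.1298,c0,loss="soft_l1",f_scale=.0007);c0=q.x
print("centre",c0,"res",np.round(q.fun*1e3,1))
uv=np.array(list(L.values()))
r=least_squares(lambda v:(proj(K,T,panel(v,list(L)))-uv).ravel(),[.6835,.069,.9],loss="soft_l1")
print(r.x,np.round(r.fun.reshape(-1,2).T,1))
for P in((-.045,.06,0),(-.045,-.06,0)):
    for cc in(c0,[.585,-.0545]):print(P,np.hypot(*(panel(r.x,P)[0,:2]-cc))*1e3-130)
v=r.x;u=np.array([np.cos(v[2]),np.sin(v[2])]);d=v[:2]-c0;print("along",d@u,"need .1603; lat",d@[-u[1],u[0]])
E
python3 - <<'E'
import cv2
a=cv2.imread("pics/a8r.png")
cv2.imwrite("pics/a8z2.png",cv2.resize(a[105:305,250:450],None,fx=3,fy=3,interpolation=cv2.INTER_CUBIC))
cv2.imwrite("pics/a8z3.png",cv2.resize(a[230:390,0:220],None,fx=3.5,fy=3.5,interpolation=cv2.INTER_CUBIC))
E
```

```text
(no output)
```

View pics/a8z2.png

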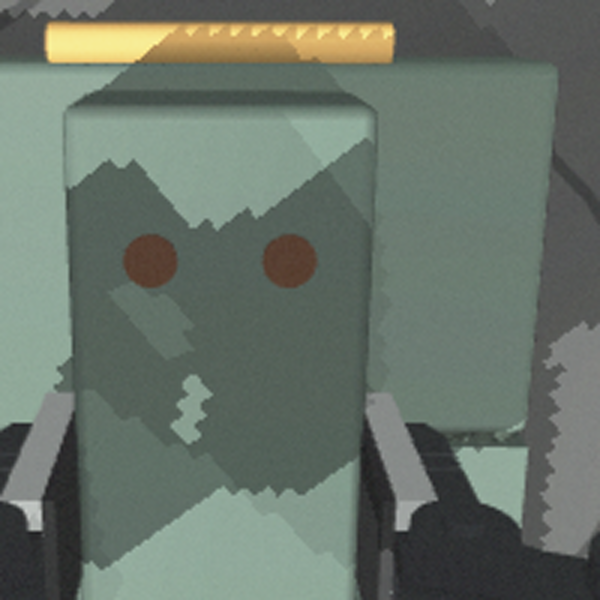

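View pics/a8z3.png

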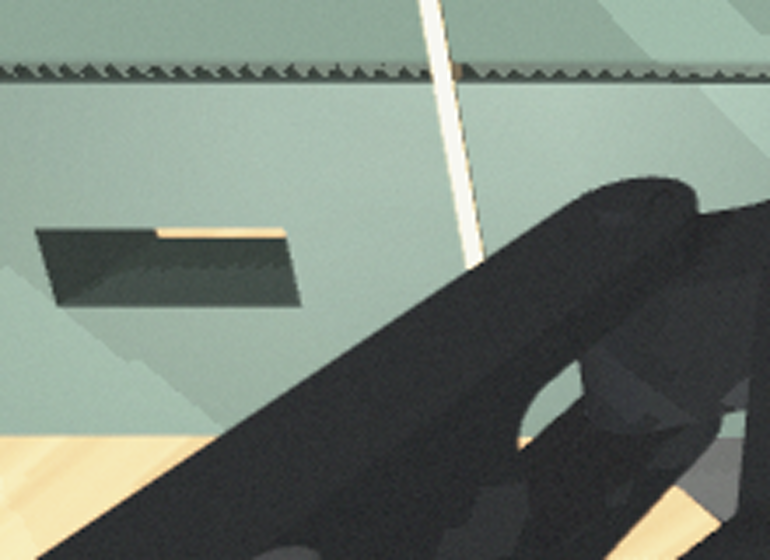

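```bash
python3 rel.py a8 "{(-.045,-.06,.018):(104.2,124.3),(-.045,0,.018):(126.6,250.9),(-.19,-.06,.018):(435.3,127),(-.12,-.056,.04):(271.9,140.5),(-.16,-.056,.04):(375.5,141)}"
```

```text
centre [ 0.58455022 -0.05362577] res [-0.1 -0.3 -0.3  0.2 -0.3 -0.3  0.4 -0.1 -0.1  0.4  0.2 -0.1  0.4  0.2
 -0.6  0.2 -0.1 -0.6  2.4 -0.  -0.5]
[0.68495387 0.06794146 0.89127755] [[ 0.1 -0.7  1.8 -2.8  0.7]
 [ 0.3  0.1 -0.1 -0.2  0.1]]
(-0.045, 0.06, 0) -3.152262029707188
(-0.045, 0.06, 0) -2.384576177101053
(-0.045, -0.06, 0) -1.5481460385973378
(-0.045, -0.06, 0) -1.6278585822180673
along 0.15765967330533262 need .1603; lat -0.0017063756580894315
```

{"name": "jog_arm", "arguments": {"moves": [[-0.001,-0.002,-0.002,0,0,0,-1],[-0.002,-0.005,-0.002,0,0,0,-1],[-0.002,-0.006,-0.002,0,0,0,-1],[-0.002,-0.006,-0.002,0,0,0,-1],[-0.002,-0.006,-0.002,0,0,0,-1]]}}

```text
time: 7.35
ee_pos: [0.5974, -0.0365, 0.1316]
orientation: [0.945, -0.328, 0.0, -0.0]
ft_force: [-2.5, -6.6, 6.2]
gripper_width: 0.0393
```

```bash
python3 look.py a9; python3 - <<'E'
import cv2
a=cv2.imread("pics/a9r.png")
cv2.imwrite("pics/a9z1.png",cv2.resize(a[95:265,60:260],None,fx=3.5,fy=3.5,interpolation=cv2.INTER_CUBIC))
cv2.imwrite("pics/a9z2.png",cv2.resize(a[105:305,250:450],None,fx=3,fy=3,interpolation=cv2.INTER_CUBIC))
E
```

```text
7.35 [ 0.59741513 -0.03648405  0.13155058] [ 9.44504786e-01 -3.28497271e-01  2.43660711e-04 -4.38852966e-04] [-2.45527772 -6.6029945   6.19251671] [-1.78869314  0.93004981 -0.0284648 ] 0.03930289207122912
panel [np.float64(0.6842899812571891), np.float64(0.07330101362562705), np.float64(0.9013720164774972)]
shift [ 0.0036  0.0038 -0.0001] turn [-0.0003 -0.0001  0.    ] | mm [ 1.4  1.5 -0.1] deg [-0.06 -0.01  0.  ]
```

View pics/a9z1.png

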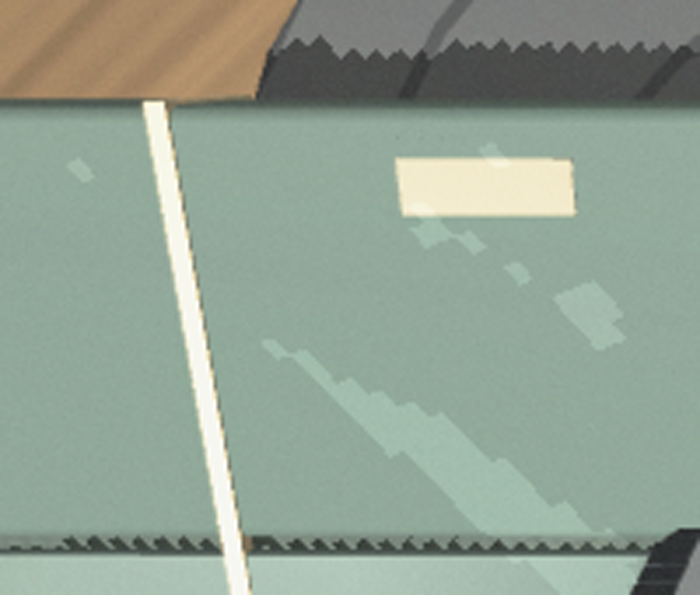

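View pics/a9z2.png

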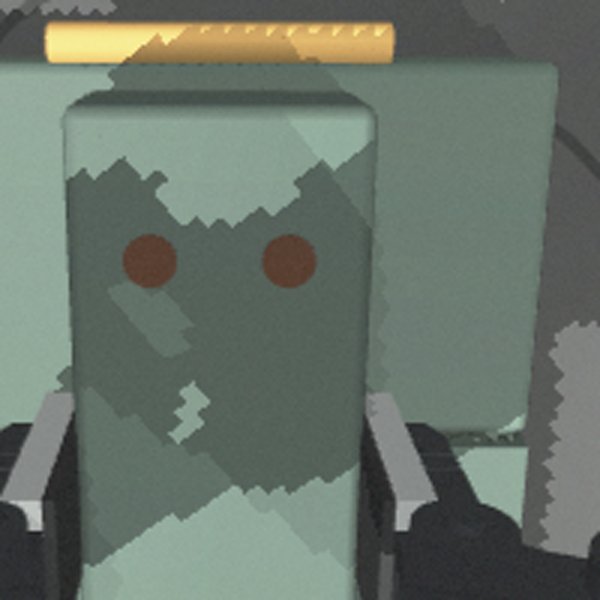

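View pics/a9d.png

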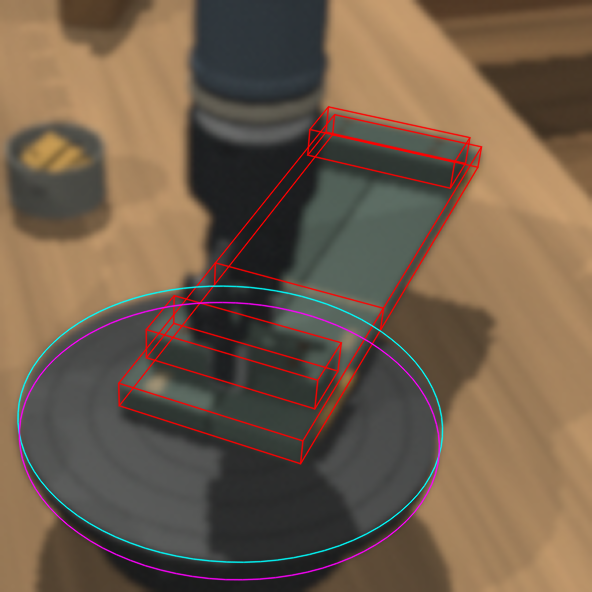

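```bash
for n in a8 a9; do python3 rel.py $n "{(-.045,-.06,.018):(104.3,124.2),(-.045,0,.018):(126.9,251),(-.19,-.06,.018):(435.8,127),(-.16,-.056,.04):(375.5,141)}"; done
cat > cen.py <<'E'
# per-picture centre, to gauge consistency
from h import *
E
python3 - <<'E'
import cv2
a=cv2.imread("pics/a9.png");cv2.imwrite("pics/a9o.png",a)
E
```

```text
centre [ 0.58455022 -0.05362577] res [-0.1 -0.3 -0.3  0.2 -0.3 -0.3  0.4 -0.1 -0.1  0.4  0.2 -0.1  0.4  0.2
 -0.6  0.2 -0.1 -0.6  2.4 -0.  -0.5]
[0.68499493 0.06806138 0.89176061] [[-0.4 -1.2  1.   0.3]
 [ 0.4  0.  -0.2 -0. ]]
(-0.045, 0.06, 0) -3.062266523589841
(-0.045, 0.06, 0) -2.2946886214685236
(-0.045, -0.06, 0) -1.4286619827479115
(-0.045, -0.06, 0) -1.5076906318442127
along 0.15777794047528404 need .1603; lat -0.0017391699142431324
centre [ 0.58469324 -0.05366452] res [-0.1 -0.6 -0.3  0.2 -0.3 -0.3  0.5  3.5 -0.3  0.5 -0.  -0.3  0.2  0.
 -0.2 -0.7  0.  10.  -0.5]
[0.68574316 0.07225136 0.89347114] [[-0.3 -1.   1.   0.2]
 [ 0.5 -0.1 -0.2  0. ]]
(-0.045, 0.06, 0) 1.075557321341364
(-0.045, 0.06, 0) 1.8340807346826011
(-0.045, -0.06, 0) 0.9202709929826653
(-0.045, -0.06, 0) 0.9828429887504626
along 0.16144926279528285 need .1603; lat 0.00016951820926766682
```

View pics/a9.png

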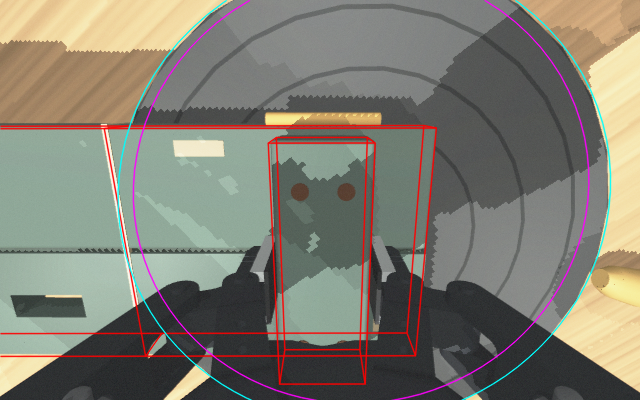

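{"name": "jog_arm", "arguments": {"moves": [[0,0,0,0,0,0,-1],[0,0,0,0,0,0,-1],[0,0,0,0,0,0,-1],[0,0,0,0,0,0,-1],[0,0,0,0,0,0,-1]]}}

```text
time: 7.95
ee_pos: [0.5974, -0.0365, 0.1315]
orientation: [0.945, -0.328, 0.0, -0.0]
ft_force: [-2.8, -6.0, 5.9]
gripper_width: 0.0388
```

```bash
python3 look.py a10;python3 rel.py a10 "{(-.045,-.06,.018):(104.3,124.2),(-.045,0,.018):(126.9,251),(-.19,-.06,.018):(435.8,127),(-.16,-.056,.04):(375.5,141)}"; python3 - <<'E'
from h import *
from rig import camera
d=camera("scene");K=d["camera_matrix"];T=Twc(d);o=(225,165)
cv2.imwrite("pics/a10s.png",np.hstack([draw(d["img"][165:295,o[0]:o[0]+100],K,T,[.6857,.0723,.8935],[.585,-.054],4,o) if k else cv2.resize(d["img"][165:295,225:325],None,fx=4,fy=4,interpolation=cv2.INTER_CUBIC) for k in(0,1)]))
E
```

```text
7.95 [ 0.59741832 -0.03648959  0.13154258] [ 9.44505229e-01 -3.28495976e-01  2.47515016e-04 -4.52749601e-04] [-2.80430115 -6.04830226  5.8501812 ] [-1.73837135  0.87372529 -0.05169757] 0.03883852874918823
panel [np.float64(0.6842928722592354), np.float64(0.07329571328717022), np.float64(0.9013747537215828)]
shift [ 0.0036  0.0038 -0.0001] turn [-0.0003 -0.0001  0.    ] | mm [ 1.4  1.5 -0.1] deg [-0.06 -0.01  0.  ]
centre [ 0.58466836 -0.05366568] res [-0.1 -0.6 -0.3  0.2 -0.3 -0.3  0.5  3.5 -0.3  0.5 -0.  -0.3  0.2  0.
 -0.2 -0.7  0.  10.  -0.7]
[0.68574666 0.07224561 0.89347394] [[-0.3 -1.   1.   0.2]
 [ 0.5 -0.1 -0.2  0. ]]
(-0.045, 0.06, 0) 1.076512909836282
(-0.045, 0.06, 0) 1.828922777901937
(-0.045, -0.06, 0) 0.9445400546085807
(-0.045, -0.06, 0) 0.9838606211306455
along 0.16146347772478392 need .1603; lat 0.00014408194370618818
```

View pics/a10s.png

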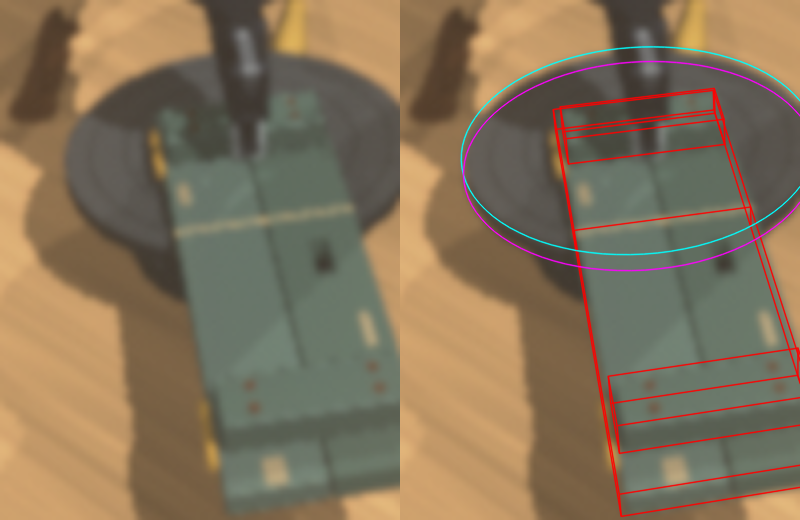

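View pics/a10r.png

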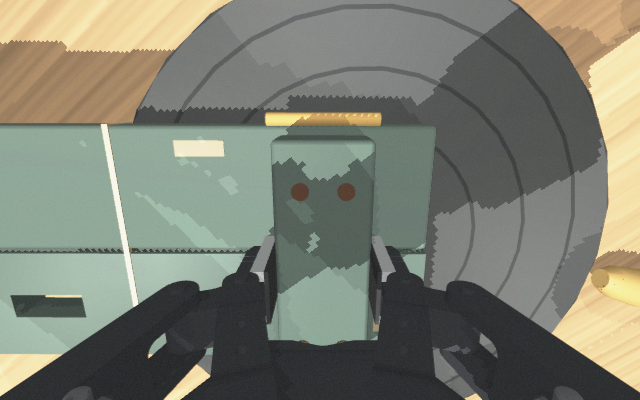

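```bash
python3 - <<'E'
from h import *
from rig import camera
d=camera("scene");e=camera("side")
a=cv2.resize(d["img"][195:250,235:335],None,fx=8,fy=8,interpolation=cv2.INTER_CUBIC)
b=cv2.resize(e["img"][160:220,330:430],None,fx=8,fy=8,interpolation=cv2.INTER_CUBIC)
f=lambda x:cv2.convertScaleAbs(x,alpha=1.6,beta=10)
cv2.imwrite("pics/b1.png",f(a));cv2.imwrite("pics/b2.png",f(b))
E
```

```text
(no output)
```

View pics/b1.png

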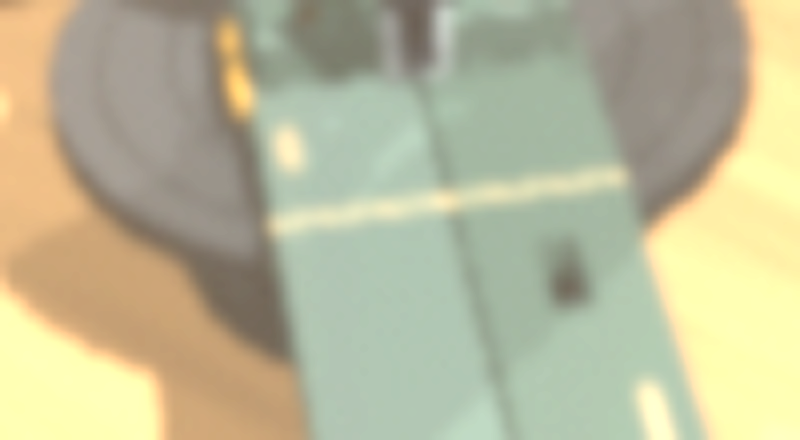

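View pics/b2.png

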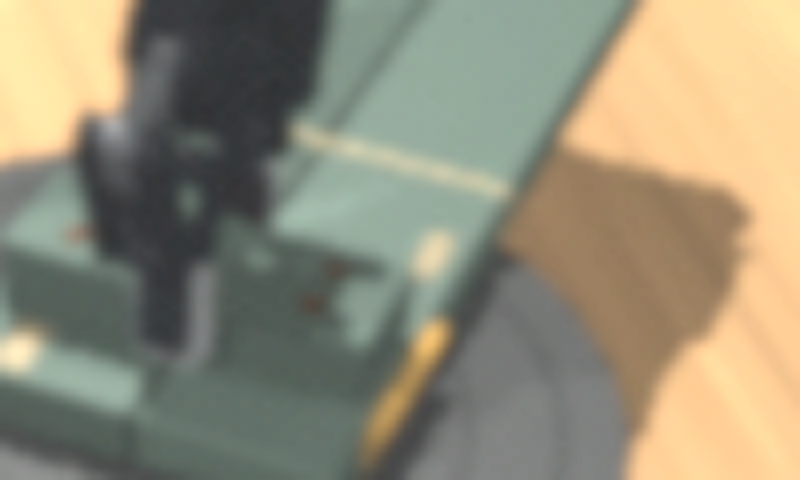

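```bash
python3 - <<'E'
from h import *
from rig import camera
v=[.68574,.07225,.8935]
for n,o in(("scene",(235,195)),("side",(330,160))):
    d=camera(n);K=d["camera_matrix"];T=Twc(d)
    for y in(-.06,.06):
        P=panel(v,[(-.045,y,.018),(-.045,y,0),(-.055,y,0),(-.035,y,0)]);print(n,y,((proj(K,T,P)-o)*8).round(0).tolist())
    c=np.array([.5848,-.0538]);a=np.radians([-15,-10,0,10,20,30])+.8935-np.radians(50)
    print((( proj(K,T,np.c_[c[0]+.13*np.cos(a),c[1]+.13*np.sin(a),0*a+.088])-o)*8).round().tolist())
E
```

```text
scene -0.06 [[267.0, 220.0], [271.0, 261.0], [268.0, 243.0], [274.0, 280.0]]
scene 0.06 [[620.0, 173.0], [621.0, 214.0], [615.0, 197.0], [627.0, 232.0]]
[[86.0, 173.0], [103.0, 189.0], [144.0, 217.0], [195.0, 240.0], [254.0, 256.0], [318.0, 266.0]]
side -0.06 [[512.0, 187.0], [506.0, 235.0], [495.0, 253.0], [516.0, 217.0]]
side 0.06 [[150.0, 88.0], [148.0, 134.0], [135.0, 150.0], [161.0, 118.0]]
[[630.0, 407.0], [623.0, 381.0], [599.0, 332.0], [563.0, 287.0], [518.0, 247.0], [465.0, 212.0]]
```

{"name": "jog_arm", "arguments": {"moves": [[0,0.003,0,0,0,0,-1],[0,0.006,0,0,0,0,-1],[0,0.007,0,0,0,0,-1],[0,0.007,0,0,0,0,-1]]}}

```text
time: 8.7
ee_pos: [0.597, -0.0353, 0.1316]
orientation: [0.945, -0.327, 0.001, -0.003]
ft_force: [-0.3, -5.5, 2.8]
gripper_width: 0.0392
```

```bash
python3 look.py a11;python3 rel.py a11 "{(-.045,-.06,.018):(104.3,124.2),(-.045,0,.018):(126.9,251),(-.19,-.06,.018):(435.8,127),(-.16,-.056,.04):(375.5,141)}"
```

```text
8.7 [ 0.59697918 -0.03529884  0.13157554] [ 0.94507555 -0.32683895  0.00106389 -0.00271586] [-0.28529028 -5.52747344  2.78387158] [-2.15647983  0.75395303  0.13010512] 0.0391844870327838
panel [np.float64(0.6834684163768691), np.float64(0.07479026659065255), np.float64(0.9048795988338562)]
shift [ 0.0061  0.0055 -0.0001] turn [-0.0019 -0.0001  0.    ] | mm [ 2.4  2.2 -0. ] deg [-0.33 -0.01  0.  ]
centre [ 0.58471045 -0.05365694] res [-0.  -0.5 -0.3  0.2 -0.5 -0.3  0.5  3.2 -0.3  0.5 -0.  -0.3  0.2  0.2
 -0.1 -0.6 -0.1  6.7 -0.8]
[0.68498966 0.07396226 0.89747791] [[ 0.2 -0.6  0.9 -0.4]
 [ 0.6 -0.4 -0.2  0.1]]
(-0.045, 0.06, 0) 2.2992423881629236
(-0.045, 0.06, 0) 3.0720756384026515
(-0.045, -0.06, 0) 1.2178940736549748
(-0.045, -0.06, 0) 1.311561401703898
along 0.16229962886382665 need .1603; lat 0.0011873075473206906
```

View pics/a11r.png

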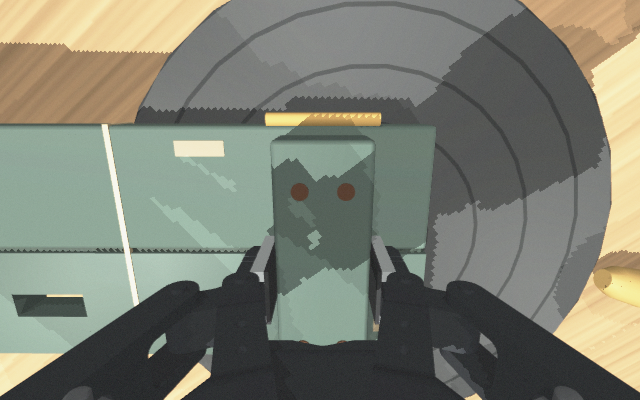

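View pics/a11d.png

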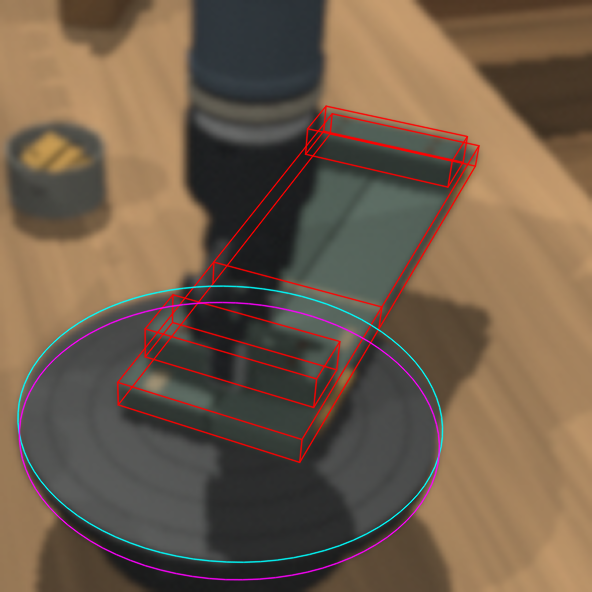

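{"name": "jog_arm", "arguments": {"moves": [[0.001,0.002,0,-0.001,0,0,-1],[0.002,0.004,0,-0.0015,0,0,-1],[0.003,0.006,0,-0.0015,0,0,-1],[0.003,0.006,0,-0.0015,0,0,-1],[0.003,0.006,0,-0.0015,0,0,-1]]}}

```text
time: 9.3
ee_pos: [0.597, -0.0352, 0.1316]
orientation: [0.945, -0.327, 0.0, -0.003]
ft_force: [0.5, -0.9, -1.2]
gripper_width: 0.0392
```

```bash
python3 look.py a12;python3 rel.py a12 "{(-.045,-.06,.018):(104.3,124.2),(-.045,0,.018):(126.9,251),(-.19,-.06,.018):(435.8,127),(-.16,-.056,.04):(375.5,141)}"
```

```text
9.3 [ 0.59696147 -0.03520196  0.13159542] [ 9.45155549e-01 -3.26610424e-01  4.16473761e-04 -2.53866391e-03] [ 0.45562733 -0.86870567 -1.20214112] [-1.00565132  0.49802976  0.11429879] 0.0391977138163472
panel [np.float64(0.6833973810280178), np.float64(0.07492902001566691), np.float64(0.9053638522982381)]
shift [ 0.0063  0.0057 -0.    ] turn [-0.0016  0.0003 -0.    ] | mm [ 2.5  2.3 -0. ] deg [-0.29  0.05 -0.  ]
centre [ 0.58471759 -0.05368259] res [-0.  -0.5 -0.3  0.2 -0.6 -0.3  0.4  3.2 -0.3  0.4 -0.1 -0.1  0.4  0.1
 -0.1 -0.9 -0.1  6.6 -0.6]
[0.6848747  0.07408037 0.89799619] [[ 0.1 -0.6  1.  -0.3]
 [ 0.6 -0.3 -0.2  0.1]]
(-0.045, 0.06, 0) 2.378697768456334
(-0.045, 0.06, 0) 3.128144033985137
(-0.045, -0.06, 0) 1.2057068997060014
(-0.045, -0.06, 0) 1.2960691534923399
along 0.16233656276863104 need .1603; lat 0.001288258749253185
```

View pics/a12r.png

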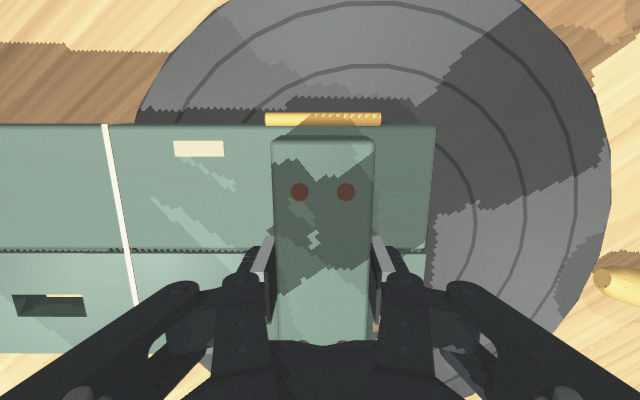

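{"name": "jog_arm", "arguments": {"moves": [[0.002,0.002,0,0,0,0,-1],[0.003,0.004,0,0,0,0,-1],[0.004,0.006,0,0,0,0,-1],[0.004,0.007,0.001,0,0,0,-1],[0.004,0.007,0.001,0,0,0,-1],[0.004,0.007,0.001,0,0,0,-1]]}}

```text
time: 10.0
ee_pos: [0.5968, -0.0387, 0.1316]
orientation: [0.945, -0.327, 0.001, -0.003]
ft_force: [0.2, 2.5, -0.6]
gripper_width: 0.0392
```

```bash
python3 look.py a13;python3 rel.py a13 "{(-.045,-.06,.018):(104.3,124.2),(-.045,0,.018):(126.9,251),(-.19,-.06,.018):(435.8,127),(-.16,-.056,.04):(375.5,141)}"
```

```text
10.0 [ 0.59681713 -0.03872532  0.13164544] [ 9.45055290e-01 -3.26899254e-01  8.67331549e-04 -2.57389714e-03] [ 0.17315019  2.51484113 -0.62569547] [ 0.04221193  0.50246213 -0.05923865] 0.03924064352011389
panel [np.float64(0.6833203712835548), np.float64(0.07135278368901907), np.float64(0.9047523787677202)]
shift [ 0.0011 -0.0015  0.0001] turn [-0.0017  0.      0.    ] | mm [ 0.5 -0.6  0. ] deg [-0.31  0.    0.  ]
centre [ 0.58452762 -0.05360243] res [-0.1 -0.3 -0.3  0.2 -0.6 -0.3  0.4  4.4 -0.3  0.4  0.2 -0.1  0.4 -0.6
 -0.8  0.2 -0.  -0.5  0.2 10.2 -0.5]
[0.68483058 0.07052453 0.89733843] [[ 0.2 -0.6  0.9 -0.4]
 [ 0.6 -0.4 -0.2  0.1]]
(-0.045, 0.06, 0) -1.111768401717086
(-0.045, 0.06, 0) -0.3229964329094912
(-0.045, -0.06, 0) -0.1963475401317396
(-0.045, -0.06, 0) -0.26964864789621856
along 0.15958450422670495 need .1603; lat -0.000986716447456874
```

View pics/a13r.png

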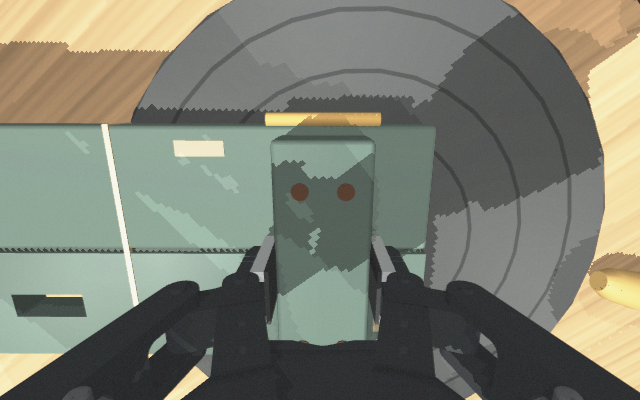

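{"name": "jog_arm", "arguments": {"moves": [[0,0,0,-0.001,0,0,-1],[0,0,0.001,-0.0015,0,0,-1],[0,0,0.001,-0.0015,0,0,-1],[0,0,0.001,-0.0015,0,0,-1],[0,0,0.001,-0.0015,0,0,-1]]}}

```text
time: 10.6
ee_pos: [0.5969, -0.0392, 0.1316]
orientation: [0.945, -0.327, 0.0, -0.0]
ft_force: [-2.0, 1.6, 4.8]
gripper_width: 0.0394
```

```bash
python3 look.py a14;python3 rel.py a14 "{(-.045,-.06,.018):(104.3,124.2),(-.045,0,.018):(126.9,251),(-.19,-.06,.018):(435.8,127),(-.16,-.056,.04):(375.5,141)}"
```

```text
10.6 [ 0.59686151 -0.0391688   0.13156251] [ 9.45015812e-01 -3.27024473e-01  2.98471123e-04 -1.44408898e-04] [-1.99793444  1.55677902  4.83990715] [0.50736688 0.55721278 0.07308108] 0.039379145892174644
panel [np.float64(0.68339364188754), np.float64(0.07088659400638465), np.float64(0.9044898893605722)]
shift [ 0.0004 -0.0023 -0.0001] turn [-0.0001 -0.0001  0.    ] | mm [ 0.2 -0.9 -0. ] deg [-0.03 -0.03  0.  ]
centre [ 0.58458896 -0.05361656] res [-0.1 -0.6 -0.3  0.2 -0.3 -0.3  0.4  4.7 -0.3  0.4  0.2 -0.3  0.4 -0.3
 -0.6  0.2 -0.1 -0.6  0.2 10.4 -0.6]
[0.68484995 0.06981698 0.89650069] [[-0.3 -1.1  1.   0.2]
 [ 0.5 -0.  -0.2  0. ]]
(-0.045, 0.06, 0) -1.7379239970514107
(-0.045, 0.06, 0) -0.9516176198160338
(-0.045, -0.06, 0) -0.5707931505261001
(-0.045, -0.06, 0) -0.5982688614261065
along 0.15901740850517285 need .1603; lat -0.0012531643545740068
```

View pics/a14r.png

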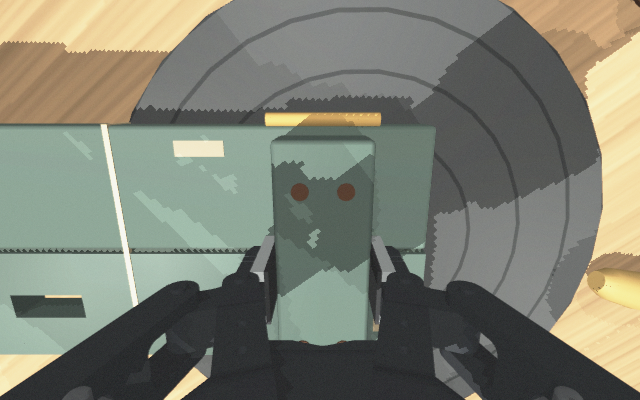

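View pics/a14d.png

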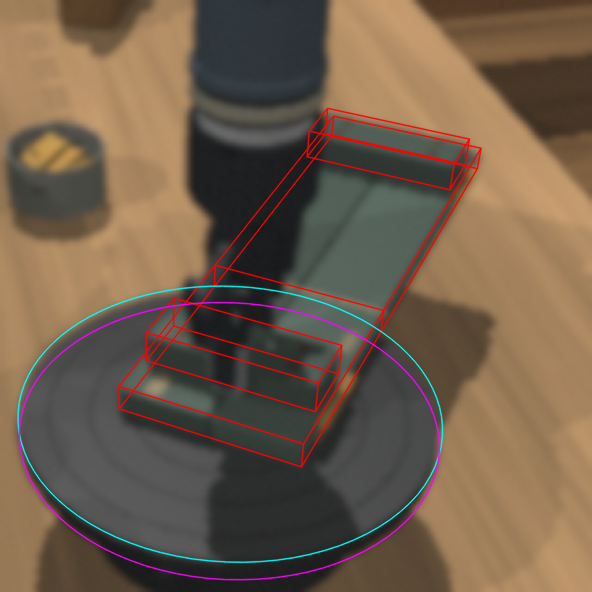

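```bash
python3 - <<'E'
from rig import telemetry,ticket
s=telemetry.observe();print(s["time"],s["ee_pos"],s["ft_force"],s["gripper_width"],abs(s["joint_vel"]).max())
print(ticket.close_job())
E
```

```text
10.7 [ 0.59684476 -0.03918891  0.13155144] [-2.59267564  2.66441752  5.38124598] 0.039321393809974355 0.0020836516187682655
the job is handed in; nothing more can be done
None
```

I slid the panel about 100 mm farther out until its scribed line met the rim, within about 2 mm at both edges. I handed the job in at 10.7 s with the gripper still holding it by the tail ledge.

**Position:** My first finish overshot by about 1 mm. Trying to back off first pushed it to about 2.4 mm past the rim. I then brought it back. The last wrist picture put the line's lower ends about 1–1.7 mm (left) and 0.6 mm (right) short of the rim.

**Disagreement:** Midway through those corrections, the blurred side and scene cameras put the line a couple of millimetres farther out than the wrist camera did. I trusted the wrist camera because its picture is the sharpest. The line's left end was hidden behind the gripper in that view, so the left figure is extrapolated from a fit.

**Hold:** At the end the tool was level to about 0.03° and pressing down about 5 N, with a grip of 40 N at 39 mm opening and the arm at rest. The measured tool height stayed within about 0.3 mm throughout the slide. The gripper briefly carried about 1 N of the panel's weight during the corrections.

**Bench items:** I did not touch the ironmongery.

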